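# Shut the slide drawer and the slide box

### The arm

A 6-joint arm with a two-finger parallel gripper is mounted at the origin on the work surface. World frame = base frame: x ahead of the robot, y to its left, z up, the work surface at z = 0. Lengths are in mm, angles in rad, forces in N, time in s.
With the tool pointing down it reaches from about 275 to 775 mm from the base axis. Payload 14.6 kg.
Tool frame: the origin (TCP) lies on the front face of the gripper's body, between the roots of the fingers; the fingertips stand ahead of it and the grasp point (between the pads) lies 54 mm ahead of it (ctrl.tip_reach is the z of the fingertips in the tool frame, in mm); z points along the fingers, x is the direction in which the jaws open and shut, and the axes are right-handed (so a half turn about z gives the same grasp; the last joint's range is limited). The gripper opens to 85 mm and grips with 20 to 120 N. Pads are 22 mm wide; open, the fingers measure 114 mm over their backs; the gripper's body (76 mm by 85 mm) begins 54 mm behind the grasp point. The pads swing forward as they close: fully open they stand 13 mm farther back than shut.
Start: joints at [0.954, 0.263, -0.048, 1.259, 0, 1.415], TCP at [233.924, 470.009, 303.878] pointing down, gripper open.
Joint ranges: [-2.65, 2.65], [-0.89, 1.7], [-1.18, 1.37], [-2.13, 2.11], [-1.35, 1.29], [-3.14, 3.14]. Speed limits (rad/s): [1.89, 1.89, 2.57, 2.79, 3.14, 3.14].

### API

Orientations are given as a unit quaternion [x, y, z, w].
In Python, from station import ctrl, optics gives the robot as it stands. The module is installed in compiled form; this text tells all that it offers. Calls block until the motion is done:
- ctrl.move_pose(position, orientation): joint-space move of the TCP to a pose.
- ctrl.move_straight(position, velocity=150, frame=None, guard=None): straight line of the TCP; frame=None keeps the orientation; velocity is the mean speed in mm/s. With guard (N) it stops when the force on the tool has changed by that much, and returns True; else False.
- ctrl.set_joints(angles): joint-space move.
- ctrl.set_gripper(opening, grasp_force=None): finger opening in mm; grasp_force is the grip in N (None keeps the last); returns when the fingers have stopped.
- ctrl.sleep(seconds).
- ctrl.inverse_kinematics(position, orientation): joint angles nearest the present ones, or None.
- ctrl.observe(): the state.
- optics.capture(name): name is "scene" or "top" or "wrist"; returns the picture (384x512x3 uint8, red, green, blue); there is no depth.
- optics.get_calibration(name): a dict with "mtx" (3x3 intrinsics, pixels), "xyz" and "orientation" of the camera in the world. Camera axes: x right, y down, z forward; pixel columns grow to the right and rows downward; lengths in mm; the calibration is good to about 2 mm. A picture is of the moment at which its call begins: read the wrist's pose just before it. get_calibration takes no time and is no camera call; for the wrist camera it gives the pose at the moment of the call.
A pose or a line that the arm cannot do raises ctrl.Unreachable and nothing moves.
- ctrl.close_job(): hands the job in, once; it reports no verdict.
Trained networks look in the newest picture that a camera, given by its name, has taken for a name from the list of things; names that differ only in an ending like _2 or _b are one class to them, and where a whole thing is asked for, a point or a joint stands for the part that bears it (a point fixed in the world has none). Each returns a list of dicts, best first, with "confidence" (0 to 1); they miss things now and then, are a little off and sometimes report something else, mostly with a low value. They report only what shows in the picture. A call takes as long as a camera call. They do not tell look-alikes from the thing itself.
- optics.search_frame(camera, label): "rect" ([left, top, width, height] in pixels, round what is visible of it).
- optics.cut_out(camera, label): "mask" (384x512 bool, what is visible of it) and "rect" ([left, top, width, height] in pixels, round what is visible of it).
- optics.landmark_of(camera, label): "position" ([column, row] in pixels: a listed point, or the origin of a listed thing).
The state is a dict: "time_s": time; "joint_pos": joint angles; "dq": joint speeds; "effort": joint torques, N m; "ee_pos": TCP position; "orientation": TCP orientation; "ft_force": force on the tool from outside, world axes, zero at the start; "wrist_torque": the same for the moment, N m; "gripper_width": finger opening in mm.
Only numpy, scipy, OpenCV 4.12 (cv2) and the standard library are available. Lean on these libraries where they do the work, as an engineer would, in place of code of your own. Each camera call takes 0.05 s, during which the arm holds its last target.

### The job

Put the microscope slides away from the dust using only pushes of the fingertips: push the open drawer of the grey slide cabinet fully home, and push the lid of the blue slide box over until it is fully shut. Nothing is picked up: the slide box stays where it stands on the bench, not lifted or shoved along, and the jar, the small dish and the silver objective lens are left alone.

Things in the scene. Friction and masses are not known exactly. Their poses are not given: they have to be found in the camera images.
- cabinet: Grey painted slide cabinet, fixed to the bench, 160 mm wide (its y), 180 mm deep (its x), 85 mm high, with one drawer. Origin on the bench surface, 40 mm behind the front face and midway across; x points from the front face to the back, z up, so the drawer opens towards -x. The cabinet top is flat and bare. It stands in the robot's left or right half, turned a little either way.
- drawer (a joint): Drawer of the cabinet: 0 = shut, front flush with the cabinet's front face; value in m is how far it stands out (starts 0.04 to 0.08). It slides with about 1.5 N of friction, stays where it is left and stops hard at 0.
- drawer_front (a point): Middle of the outer face of the drawer's wooden front board, which is flat, upright, 143 mm wide, 8 mm thick and 64 mm high (from 11.5 to 75.5 mm above the bench; this point is 43.5 mm up). Moves with the drawer; axes as the cabinet's, so the face looks along -x. The board has no handle. Behind it the drawer is 46 mm high, filled with glass slides.
- slidebox: Blue plastic slide box, loose on the bench, about 0.9 kg or less, 130 mm deep (its x), 160 mm wide (its y), 42 mm high without its lid. Origin at the centre of its underside; z up; the lid is hinged along its +x (far) upper edge. It stands in the other half from the cabinet, turned a little either way.
- lid (a joint): Lid of the slide box: 0 = shut flat on the box; value in rad is how far it is open (starts 0.9 to 1.25, so it leans towards the robot, over the box). Its stiff hinge (about 0.1 N m) holds it wherever it is left, so it must be pushed all the way down; about 1 N at the free edge moves it. It stops hard at 0.
- lid_edge (a point): Middle of the lid's free edge, on its outer face (upper face when shut). The lid is a flat plate 130 mm from hinge to free edge, 160 mm wide, 8 mm thick, without handle. x points from the free edge to the hinge, z out of the outer face (up when shut, to the far side when open). When shut this point is 50 mm above the bench.
- lid_hinge (a point): Middle of the hinge axis, on the box's far upper edge at the lid's underside, 42 mm above the bench, 65 mm from the box's centre along the box's +x; the axes turn with the lid as those of lid_edge.
- jar: Bystander: sample jar with a white cap and blank white label, 56 mm across, 70 mm high, standing between cabinet and box. Origin at the centre of its underside.
- dish: Bystander: small pale round covered dish, 51 mm across, 15 mm high, between cabinet and box, farther from the robot. Origin at the centre of its underside.
- objective: Bystander: silver metal objective lens with a black grip band standing upright, 44 mm across, 58 mm high, far to the right of the work. Origin at the centre of its underside.
Mind the look-alikes: they are no part of the job. What is shaped like the slidebox but brown, purple or yellow is not meant.

How it is judged (in metres and radians):
At the end, for the whole second after the job is handed in: The drawer is within 4 mm of fully home, the lid within 0.06 rad (about 8 mm at its free edge) of shut, the slide box rests flat on the bench within 20 mm of where it started, and jar, dish and objective stand upright within 15 mm of where they were (value of joint drawer below 0.004 m and value of joint lid below 0.06 rad and angle between slidebox's own z axis and vertical below 0.05 rad and height (world z) of slidebox below 0.005 m and linear speed of slidebox below 0.02 m/s and distance of slidebox from where it was at the start of the episode below 0.02 m and distance of each of jar, dish, objective from where it was at the start of the episode below 0.015 m and angle between each of jar, dish, objective's own z axis and vertical below 0.1 rad); the robot touches nothing.
It fails at once if the slide box is lifted or tipped off the bench (height (world z) of slidebox above 0.012 m or angle between slidebox's own z axis and vertical above 0.15 rad).
It fails at once if the slide box is shoved more than 20 mm along the bench (distance of slidebox from where it was at the start of the episode above 0.02 m).
It fails at once if jar, dish or objective is moved more than 15 mm, lifted or knocked over (distance of any of jar, dish, objective from where it was at the start of the episode above 0.015 m or angle between any of jar, dish, objective's own z axis and vertical above 0.3 rad).
It also fails if it takes over 48 s, if anything falls off the work surface, if the arm or the gripper's body presses on something with over 40 N, if the wrist force passes 120 N, or if a joint passes its speed limit or range.

## Working session

There is one attempt and no reset: what is moved stays moved. The work goes in short steps, each a Python script; the robot and the scene stay as the last script left them, time stands still between calls to the robot, and variables do not carry over. Pictures are saved under pics/ and viewed, and the job is handed in when it is done.

```bash
mkdir -p pics; python3 - <<'E'
from station import ctrl, optics
import cv2, json
for n in ("scene","top"):
    im=optics.capture(n); cv2.imwrite(f"pics/{n}0.png",im[:,:,::-1])
    c=optics.get_calibration(n); print(n,c)
    for l in ("cabinet","drawer_front","slidebox","lid_edge","lid_hinge","jar","dish","objective"):
        print(l,[( [round(float(v)) for v in d["position"]],round(d["confidence"],2)) for d in optics.landmark_of(n,l)][:4])
o=ctrl.observe(); print(o); print(ctrl.tip_reach)
E
```

```text
scene {'mtx': array([[493.68590412,   0.        , 252.29845387],
       [  0.        , 493.68590412, 185.75882492],
       [  0.        ,   0.        ,   1.        ]]), 'xyz': array([1264.63082817, -304.5065574 , 1228.55477498]), 'orientation': array([ 0.79301776,  0.53376276, -0.16889097, -0.24019989])}
cabinet [([176, 230], 0.69)]
drawer_front [([327, 142], 0.72), ([158, 198], 0.59)]
slidebox [([320, 177], 0.94), ([360, 250], 0.8), ([393, 164], 0.74), ([292, 118], 0.69)]
lid_edge [([303, 124], 0.89), ([380, 251], 0.83), ([328, 146], 0.75), ([376, 150], 0.6)]
lid_hinge [([335, 226], 0.83), ([341, 178], 0.76), ([420, 160], 0.67), ([285, 101], 0.55)]
jar [([256, 168], 0.77)]
dish [([265, 217], 0.63)]
objective [([101, 241], 0.76), ([322, 179], 0.33)]
top {'mtx': array([[435.28603679,   0.        , 255.19014884],
       [  0.        , 435.28603679, 193.6701012 ],
       [  0.        ,   0.        ,   1.        ]]), 'xyz': array([ 405.74363322,  -31.30990925, 1537.93840568]), 'orientation': array([ 0.70988949, -0.70311607,  0.03097611, -0.02692926])}
cabinet [([319, 191], 0.79)]
drawer_
[... 367 characters left out ...]
06], 0.56)]
{'time_s': 0.9, 'joint_pos': array([ 9.53691226e-01,  2.63083418e-01, -4.83063983e-02,  1.25939371e+00,
       -1.69364985e-05,  1.41548602e+00]), 'dq': array([-0.00041724,  0.0004675 ,  0.00136673, -0.00027105, -0.0007593 ,
       -0.00104024]), 'effort': array([-1.54877041e-03, -6.37425327e+01,  3.84762704e+01,  1.24213671e-03,
       -2.77474337e-04, -5.98028532e-05]), 'ee_pos': array([233.92948217, 470.0021125 , 303.88453169]), 'orientation': array([8.50163401e-01, 5.26518937e-01, 9.18824059e-06, 5.31491205e-06]), 'ft_force': array([ 0.92907951,  0.77467937, -0.222578  ]), 'wrist_torque': array([-0.03435651, -0.01074431,  0.01866889]), 'gripper_width': 85.41604229219988}
72.6
```

```bash
python3 - <<'E'
import cv2
for n in ("scene","top"):
    im=cv2.imread(f"pics/{n}0.png"); cv2.imwrite(f"pics/{n}0b.png",cv2.resize(im,(800,600),interpolation=cv2.INTER_CUBIC))
E
```

```text
(no output)
```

View pics/scene0b.png

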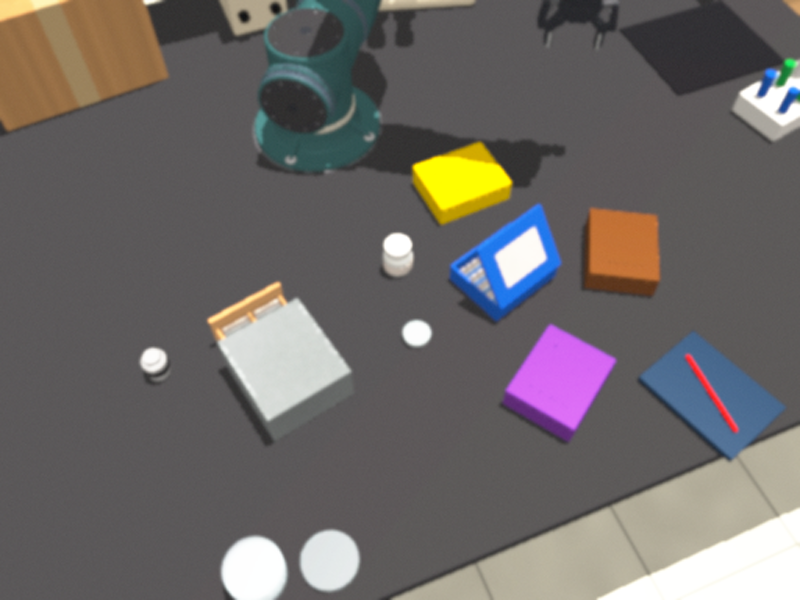

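View pics/top0b.png

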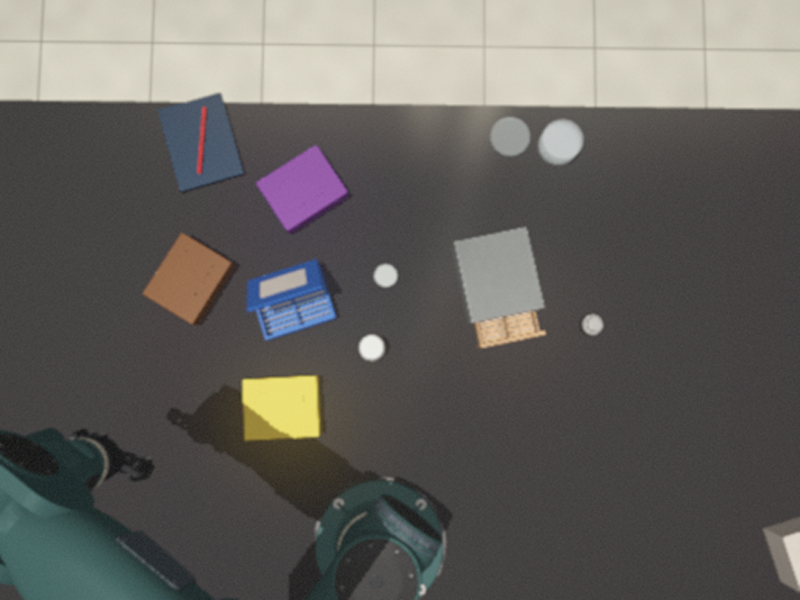

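The candidates in the top view (512×384 pixels) are blue (186,189), brown (120,182), purple (198,123) and yellow (180,260). Only the blue one fits by colour, and it is the only one with an open lid. I'll confirm it in an enlarged crop.

```bash
python3 - <<'E'
import cv2, numpy as np
t=cv2.imread("pics/top0.png"); s=cv2.imread("pics/scene0.png")
def crop(im,x0,y0,w,h,k,name):
    c=cv2.resize(im[y0:y0+h,x0:x0+w],None,fx=k,fy=k,interpolation=cv2.INTER_CUBIC)
    for i in range(0,w,10):
        cv2.putText(c,str(x0+i),(i*k,8),0,0.3,(0,255,0),1); cv2.line(c,(i*k,10),(i*k,14),(0,255,0),1)
    for i in range(0,h,10):
        cv2.putText(c,str(y0+i),(0,i*k+3),0,0.3,(0,255,0),1); cv2.line(c,(20,i*k),(24,i*k),(0,255,0),1)
    return c
a=crop(t,150,160,70,65,6,0); b=crop(t,285,140,70,90,6,0)
c=crop(s,280,125,85,85,6,0); d=crop(s,125,175,105,110,5,0)
cv2.imwrite("pics/c1.png",a);cv2.imwrite("pics/c2.png",b);cv2.imwrite("pics/c3.png",c);cv2.imwrite("pics/c4.png",d)
E
```

```text
(no output)
```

View pics/c1.png

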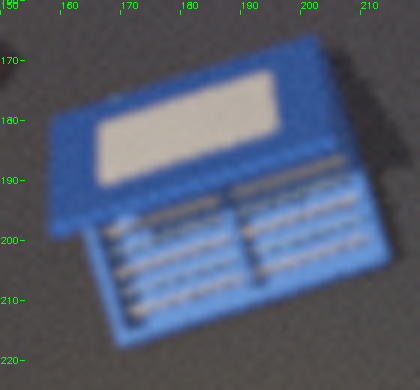

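View pics/c2.png

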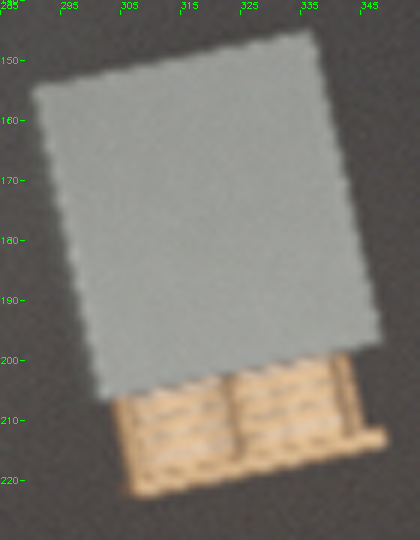

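View pics/c3.png

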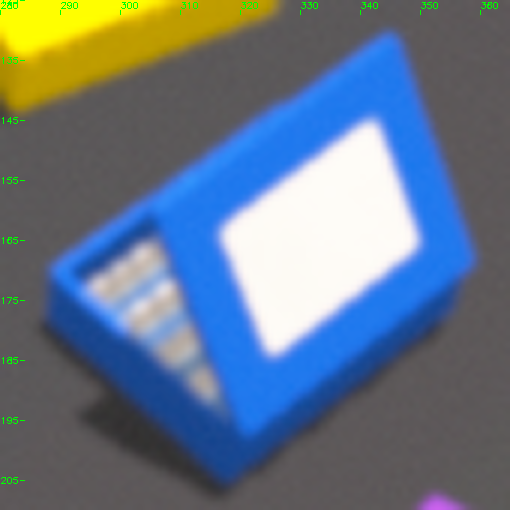

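View pics/c4.png

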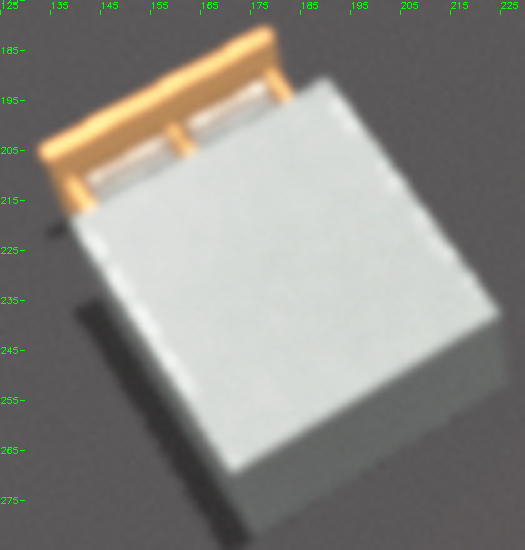

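The crop confirms that the blue box is the one with the raised lid, label on its outer face. Its lid edge in the top view runs from (158,200) to (207,185). Next I'll fit the poses from the corners.

```bash
cat > fit.py <<'E'
from station import optics
import numpy as np
from scipy.spatial.transform import Rotation as R
from scipy.optimize import least_squares
cal={n:optics.get_calibration(n) for n in("top","scene")}
def proj(n,P):
    c=cal[n]; p=R.from_quat(c["orientation"]).inv().apply(np.atleast_2d(P)-c["xyz"])
    q=p@c["mtx"].T; return q[:,:2]/q[:,2:]
def onplane(n,uv,z):
    c=cal[n]; d=R.from_quat(c["orientation"]).apply(np.linalg.inv(c["mtx"])@[*uv,1.]); return c["xyz"]+d*(z-c["xyz"][2])/d[2]
def box(p):
    x,y,a,th=p
    w=lambda q:R.from_euler('z',a).apply(q)+[x,y,0]
    def lid(l,yy): # l from hinge, outer face
        return np.array([65-l*np.cos(th)+8*np.sin(th),yy,42+l*np.sin(th)+8*np.cos(th)])
    return w,lid
def rb(p):
    w,lid=box(p)
    T=[([-65,80,42],(170.3,217.8)),([-65,-80,42],(215.3,203.7)),(lid(0,80),(158,179.2)),(lid(0,-80),(203,165.8)),(lid(130,80),(158.3,199.5)),(lid(130,-80),(207.5,184.7))]
    S=[(lid(130,80),(345.5,130)),(lid(130,-80),(305.8,158.8)),(lid(0,80),(359.2,168)),(lid(0,-80),(320.8,197.5)),([65,-80,0],(317,206.7)),([-65,-80,42],(288.3,169.7))]
    return np.concatenate([(proj(n,w(np.array([q[0] for q in L],float)))-np.array([q[1] for q in L])).ravel() for n,L in(("top",T),("scene",S))])
def rc(p):
    x,y,a,d=p; w=lambda q:R.from_euler('z',a).apply(q)+[x,y,0]
    S=[([-40,-80,85],(139.4,218.6)),([-40,80,85],(190.4,190.6)),([140,80,85],(225,237.6)),([140,-80,85],(171.4,269.4)),([-40-d,-71.5,75.5],(132.6,205)),([-40-d,71.5,75.5],(177.4,180.4))]
    T=[([-40,80,85],(301.7,206.7)),([-40,-80,85],(348.3,197)),([140,80,85],(290.8,154.7)),([140,-80,85],(337,145.3)),([-40-d,71.5,75.5],(307.2,222.5)),([-40-d,-71.5,75.5],(349.3,213.8))]
    return np.concatenate([(proj(n,w(np.array([q[0] for q in L],float)))-np.array([q[1] for q in L])).ravel() for n,L in(("top",T),("scene",S))])
if __name__=="__main__":
    np.set_printoptions(precision=2,suppress=True)
    for f,p0 in((rb,[400,200,.2,1.1]),(rc,[370,-250,.2,60])):
        s=least_squares(f,p0,x_scale=[100,100,.1,1 if f is rb else 50],loss='soft_l1'); print(s.x); print(s.fun.reshape(-1,2))
    for l,uv,z in(("jar",(236,220),0),("dish",(246,178),0),("obj",(377,206),0),("jarcap",(238,222),70),("yel",(180,240),42)): print(l,onplane("top",uv,z))
E
python3 fit.py
```

```text
[533.65 198.02   0.32   0.91]
[[-0.59 -1.11]
 [-1.1  -1.45]
 [-0.26 -0.25]
 [-0.89 -1.1 ]
 [-0.2  -0.61]
 [-1.58 -1.24]
 [-1.77 -0.58]
 [-2.6  -0.06]
 [-0.67 -0.28]
 [-0.75  0.04]
 [-0.12 -1.84]
 [-0.98 -0.43]]
[ 542.85 -263.67    0.22   56.62]
[[-0.25 -1.11]
 [-0.26 -1.2 ]
 [-0.76 -1.23]
 [-0.79 -1.4 ]
 [ 0.02 -0.78]
 [-0.59 -0.84]
 [-1.3  -0.45]
 [-0.81 -0.7 ]
 [-0.73 -0.66]
 [-0.74 -0.43]
 [-0.37 -1.19]
 [-0.01 -0.81]]
jar [438.22  27.28   0.  ]
dish [587.62  -6.34   0.  ]
obj [ 492.46 -471.49    0.  ]
jarcap [430.08  17.79  70.  ]
yel [367.34 215.97  42.  ]
```

```bash
cat > lid.py <<'E'
from station import ctrl, optics
import numpy as np, cv2
from scipy.spatial.transform import Rotation as R
bx,by,a,th0=533.65,198.02,0.32,0.91
ctrl.set_gripper(0); L=ctrl.tip_reach; print("tip",L,ctrl.observe()["time_s"])
psi=a+np.pi/2; q=[np.cos(psi/2),np.sin(psi/2),0,0]
def W(lx,z): return R.from_euler('z',a).apply([lx,0,z+L])+[bx,by,0]
def C(th,l=116,m=0): return 65-l*np.cos(th)+(8+m)*np.sin(th)+9*np.sin(th), 42+l*np.sin(th)+(8+m)*np.cos(th)
x,z=C(1.25,116,15)
print(W(x,z+40), ctrl.inverse_kinematics(W(x,z+40),q))
ctrl.move_pose(W(x,z+40),q)
ctrl.move_straight(W(x,z),150,guard=8)
print(ctrl.observe()["ee_pos"])
for t in np.arange(1.1,0.05,-0.2):
    g=ctrl.move_straight(W(*C(t)),90,guard=15); o=ctrl.observe(); print(round(t,2),g,o["ft_force"].round(2),o["ee_pos"].round(1),round(o["time_s"],1))
    if g: break
E
python3 lid.py; cat > look.py <<'E'
import sys,cv2
from station import optics
n,tag=sys.argv[1:3]; x,y,w,h=map(int,sys.argv[3:7])
im=optics.capture(n)[y:y+h,x:x+w,::-1]; k=min(700/w,560/h)
cv2.imwrite(f"pics/{tag}.png",cv2.resize(im,None,fx=k,fy=k,interpolation=cv2.INTER_CUBIC))
E
python3 look.py scene l1 230 80 180 150
```

```text
tip 72.6 1.6667
[589.45565823 216.51340389 271.93463018] [ 0.22234212  0.45231107  0.15863326  1.27711851  0.         -0.09765788]
[589.07725656 216.99645941 232.28399113]
1.1 False [ 1.06 -0.21  0.16] [560.3 206.8 222.5] 4.2
0.9 False [ 0.81  0.47 -0.5 ] [540.  200.1 210.8] 4.6
0.7 False [-0.04  0.26 -0.26] [522.  194.1 195.8] 5.0
0.5 False [-0.3   0.87  0.58] [506.9 189.1 177.6] 5.5
0.3 False [-0.14 -0.11  0.27] [495.3 185.3 156.9] 5.9
0.1 False [-0.9   0.02 -0.18] [487.7 182.8 134.5] 6.3
```

View pics/l1.png

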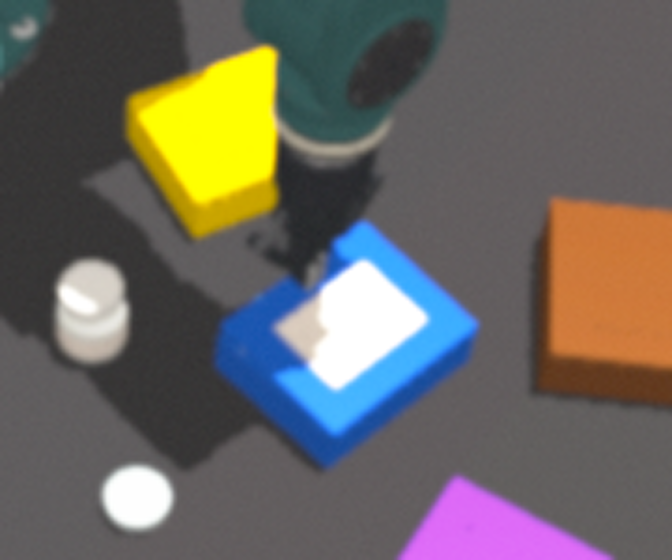

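The picture shows the lid almost down, with the finger at its near edge around crop (315,275). Now the final press.

```bash
python3 - <<'E'
from station import ctrl
import numpy as np
p=ctrl.observe()["ee_pos"].copy()
g=ctrl.move_straight([p[0],p[1],72.6+42],25,guard=12); o=ctrl.observe(); print(g,o["ft_force"].round(1),o["ee_pos"].round(1),o["time_s"])
ctrl.sleep(0.2)
o=ctrl.observe(); print(o["ft_force"].round(1))
ctrl.move_straight([p[0],p[1],230],150)
a=.22; 
E
python3 look.py scene l2 230 80 180 150
python3 look.py top t2 130 140 120 100
```

```text
True [-3.4 -0.7 15. ] [487.7 182.8 122.3] 6.8833
[-3.6 -1.5 14.9]
```

View pics/l2.png

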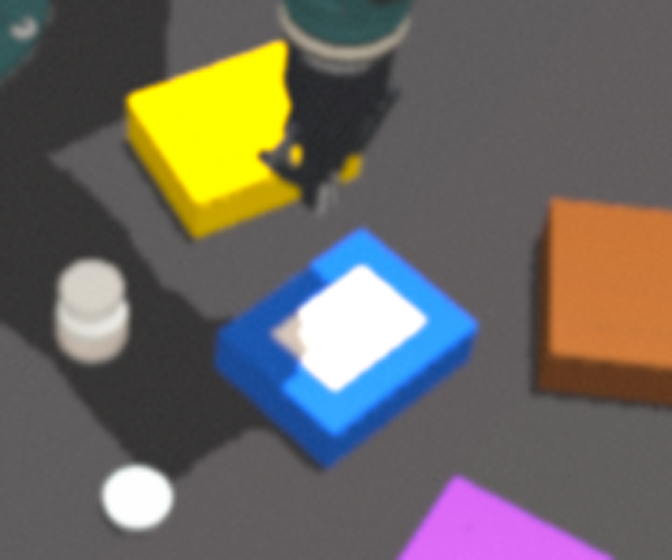

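The press stopped hard with the tip at 49.7 mm, which is the height of the shut lid, and the picture shows the lid flat. Next is the drawer.

```bash
python3 - <<'E'
from station import ctrl
import numpy as np
from scipy.spatial.transform import Rotation as R
cx,cy,a,d=542.85,-263.67,.22,56.6; L=72.6
psi=a-np.pi/2; 
def W(lx,z): return R.from_euler('z',a).apply([lx,0,z+L])+[cx,cy,0]
best=None
for psi in (a-np.pi/2,a+np.pi/2):
    q=[np.cos(psi/2),np.sin(psi/2),0,0]; j=ctrl.inverse_kinematics(W(-148,150),q); print(j)
    if j is not None and (best is None or abs(j[5])<abs(best[1])): best=(q,j[5])
q=best[0]
ctrl.move_pose(W(-150,157),q)
ctrl.move_straight(W(-150,45),150,guard=8)
g=ctrl.move_straight(W(-72,45),50,guard=12); o=ctrl.observe(); print(g,o["ft_force"].round(1),o["ee_pos"].round(1),o["time_s"])
if not g:
    g=ctrl.move_straight(W(-38,45),25,guard=12); o=ctrl.observe(); print(g,o["ft_force"].round(1),o["ee_pos"].round(1),o["time_s"])
    print("local x",R.from_euler('z',-a).apply(o["ee_pos"]-[cx,cy,0]))
E
python3 look.py top t3 270 130 110 110;python3 look.py scene l3 110 150 130 140
```

```text
[-0.80325849  0.25528521 -0.28723422  1.0282769   0.          2.11833416]
[-0.80325849  0.25528521 -0.28723422  1.0282769   0.         -1.02325849]
False [ 0.  -0.3  0.4] [ 472.5 -279.4  117.6] 12.4417
True [-1.8  0.   0.5] [ 491.1 -275.   117.2] 13.2667
local x [-52.93849521   0.2395402  117.18241453]
```

View pics/l3.png

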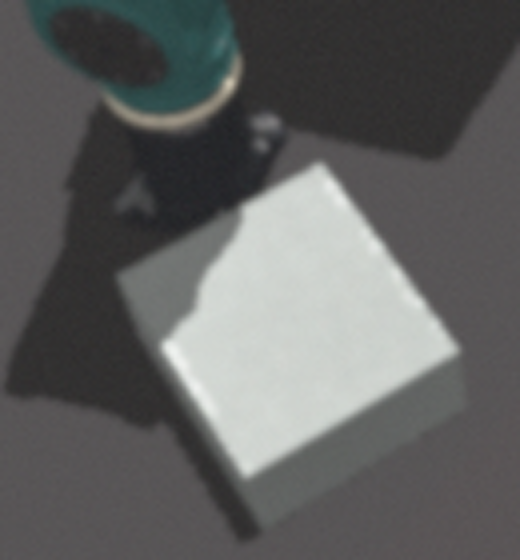

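```bash
python3 - <<'E'
from station import ctrl
import numpy as np
from scipy.spatial.transform import Rotation as R
cx,cy,a=542.85,-263.67,.22
def W(lx,z): return R.from_euler('z',a).apply([lx,0,z+72.6])+[cx,cy,0]
g=ctrl.move_straight(W(-40,45),12,guard=15); o=ctrl.observe(); print(g,o["ft_force"].round(1),R.from_euler('z',-a).apply(o["ee_pos"]-[cx,cy,0]).round(1))
ctrl.move_straight(W(-120,45),80); ctrl.move_straight(W(-120,230),200)
p=ctrl.observe()["joint_pos"].copy(); 
p[0]=-1.9; ctrl.set_joints(p); print(ctrl.observe()["time_s"])
E
python3 look.py top t4 130 120 270 140;python3 look.py scene l4 90 90 300 200
python3 - <<'E'
from station import optics
from fit import onplane
import numpy as np
for l in("jar","dish","objective","cabinet","slidebox","drawer_front","lid_edge","lid_hinge"): print(l,[(np.round(e["position"]),round(e["confidence"],2)) for n in("top",) for e in optics.landmark_of(n,l)])
E
```

```text
True [-1.2  0.7 -0.8] [-52.9   0.5 116.8]
17.8583
jar [(array([238., 219.]), 0.59)]
dish [(array([248., 175.]), 0.46)]
objective [(array([373., 204.]), 0.5)]
cabinet [(array([321., 195.]), 0.66)]
slidebox [(array([189., 195.]), 0.97), (array([181., 264.]), 0.86), (array([197., 122.]), 0.83), (array([123., 179.]), 0.58)]
drawer_front [(array([326., 201.]), 0.61)]
lid_edge [(array([191., 211.]), 0.92), (array([179., 243.]), 0.92), (array([182., 105.]), 0.88), (array([137., 191.]), 0.6)]
lid_hinge [(array([180., 283.]), 0.95), (array([104., 166.]), 0.88), (array([177., 173.]), 0.76), (array([202., 135.]), 0.75)]
```

View pics/t4.png

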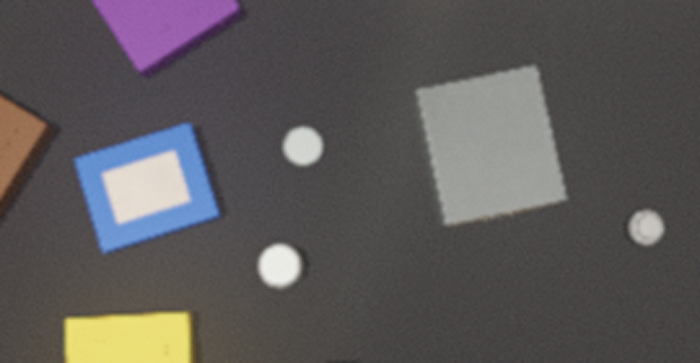

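View pics/l4.png

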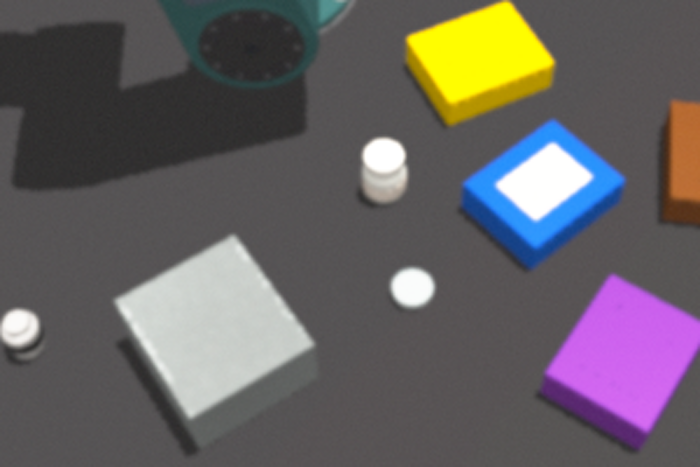

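The drawer hit a stop at the same place on both pushes, but the force fell back afterwards, so I'll check it close up with the wrist camera.

```bash
python3 - <<'E'
from station import ctrl, optics
import numpy as np, cv2
from scipy.spatial.transform import Rotation as R
cx,cy,a=542.85,-263.67,.22
psi=a+np.pi/2; q=[np.cos(psi/2),np.sin(psi/2),0,0]
def W(lx,z): return R.from_euler('z',a).apply([lx,0,z+72.6])+[cx,cy,0]
ctrl.move_pose(W(-110,230),q)
c=optics.get_calibration("wrist"); im=optics.capture("wrist"); print(c,ctrl.observe()["time_s"])
def pr(P):
    p=R.from_quat(c["orientation"]).inv().apply(R.from_euler('z',a).apply(P)+[cx,cy,0]-c["xyz"]); k=p@c["mtx"].T; return k[:2]/k[2]
for n,P in (("top edge L",[-40,80,85]),("top edge R",[-40,-80,85]),("board L d0",[-40,71.5,75.5]),("board R",[-40,-71.5,75.5]),("board L d5",[-45,71.5,75.5]),("bottom",[-40,71.5,11.5])): print(n,pr(P).round(1))
cv2.imwrite("pics/w1.png",cv2.resize(im[:,:,::-1],(800,600),interpolation=cv2.INTER_CUBIC)); cv2.imwrite("pics/w1raw.png",im[:,:,::-1])
E
```

```text
{'mtx': array([[273.76597132,   0.        , 254.32160156],
       [  0.        , 273.76597132, 192.97616272],
       [  0.        ,   0.        ,   1.        ]]), 'xyz': array([ 359.1346496 , -304.87834226,  372.56430114]), 'orientation': array([0.61760302, 0.77104733, 0.12113833, 0.09684022])} 20.45
top edge L [322.9 238.5]
top edge R [185.7 238.5]
board L d0 [314.  234.8]
board R [194.7 234.8]
board L d5 [314.2 231. ]
bottom [304.6 214.4]
```

View pics/w1.png

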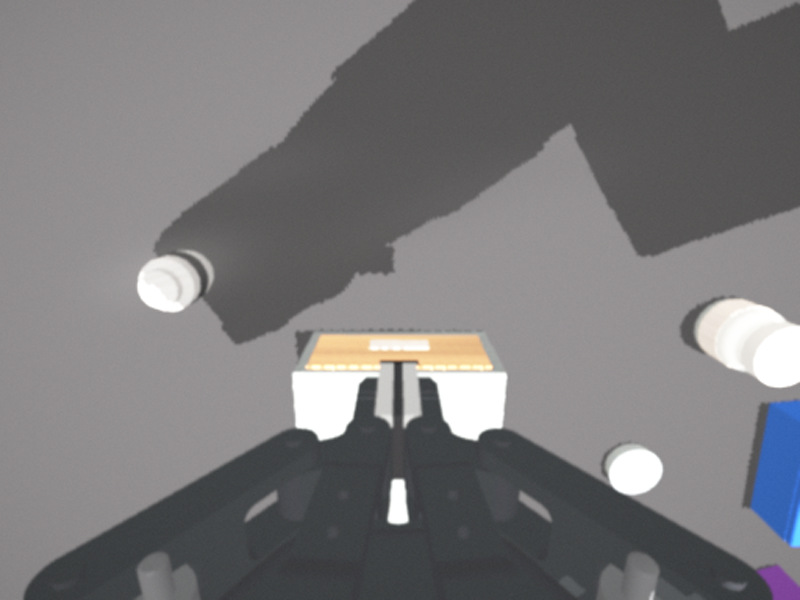

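```bash
python3 - <<'E'
import cv2
im=cv2.imread("pics/w1raw.png")[205:245,180:330]; cv2.imwrite("pics/w1c.png",cv2.resize(im,None,fx=5,fy=5,interpolation=cv2.INTER_NEAREST))
E
```

```text
(no output)
```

View pics/w1c.png

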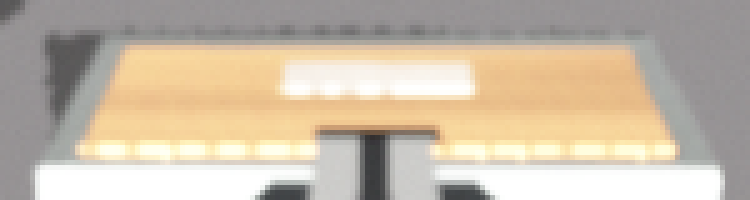

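The drawer board's top edge sits at wrist row 233. A flush board predicts 233.3 after correcting for offset, and one standing out 5 mm predicts 229.5, so the drawer is home. The box corners match where they were at the start, and the bystanders haven't moved. I'm handing the job in.

```bash
python3 - <<'E'
from station import ctrl
o=ctrl.observe(); print(o["ee_pos"].round(),o["ft_force"].round(1),o["time_s"])
ctrl.close_job()
E
```

```text
[ 435. -288.  303.] [-0.5  0.4  0.3] 20.45
the job is handed in; nothing more can be done
```

The drawer is home and the blue slide box's lid is shut. I handed the job in at about 20 s, with the arm clear of everything. I used only fingertip pushes, and no verdict is reported back.

- **Lid:** I swept it down along its arc and pressed until a hard stop of about 15 N. The tip stopped at 49.7 mm, against 50 mm for a shut lid, and the pictures show it flat.
- **Slide box:** In the top view its near corners stayed within about 1 px (3–4 mm) of where they started.
- **Drawer:** Two pushes ended at the same hard stop. The close wrist picture shows the board flush with the cabinet front, to within about 1 mm.
- **Bystanders:** Jar, dish and objective stand upright. The network's positions for them differ by up to 4 px from the start. I take that as detection noise, because the pictures show nothing moved and the arm went nowhere near them.

Two checks were weaker than I would like. The force read only 1–2 N after each drawer stop, although the guards had tripped at 12 and 15 N, so I relied on the wrist picture instead. I did not take a separate close-up of the shut lid.

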